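# Chock a canister on the drainer board

## Robot

A 6-joint arm with a two-finger parallel gripper is mounted at the origin on the work surface. World frame = base frame: x ahead of the robot, y to its left, z up, the work surface at z = 0. Lengths are in mm, angles in rad, forces in N, time in s.
With the tool pointing down it reaches from about 350 to 725 mm from the base axis. Payload 6 kg.
Tool frame: the origin (TCP) lies at the very end of the fingers, on their centre line; the grasp point (between the pads) lies 19 mm behind it (tcp_to_grasp is the z of the grasp point in the tool frame, in mm); z points along the fingers, x is the direction in which the jaws open and shut, and the axes are right-handed (so a half turn about z gives the same grasp; the last joint's range is limited). The gripper opens to 85 mm and grips with 20 to 120 N. Pads are 22 mm wide; open, the fingers measure 114 mm over their backs; the gripper's body (76 mm by 85 mm) begins 54 mm behind the grasp point. The pads swing forward as they close: fully open they stand 13 mm farther back than shut.
Start: joints at [1.46, 0.04, 0.085, 0, -1.615, -0.334], TCP at [258.138, 541.607, 231.261] pointing down, gripper open.
Joint ranges: [-2.56, 2.56], [-1.29, 2.01], [-1.08, 1.49], [-3.29, 1.98], [-2.81, -0.18], [-2.99, 2.99]. Speed limits (rad/s): [2.57, 2.57, 3.01, 3.14, 3.14, 3.14].

## Interface

Orientations are given as a rotation vector (axis times angle).
In Python, from cell import * gives the robot as it stands.
- The arm moves only by the tool apply_moves, never from a script. Its argument "motion" is a list of rows, each a list of 7 numbers: the finger opening in mm, from 0 to 85.4, then the shift along the tool's x, y, z normalised to -1 to 1, where 1 is 500 mm, then the turn, a rotation vector about the tool's x, y, z normalised to -1 to 1, where 1 is 180 degrees. In form: [[claw, x, y, z, rx, ry, rz], ...]. A call has 1 to 20 rows; each row is the pose to reach, as a shift and turn from the pose commanded when the call began, along the tool's axes at that moment, turning the shorter way round; what a row does not reach only later rows make up. A row lasts 1/8 s, in which the tool goes at most 62.5 mm and 10.7 degrees, less where a joint would pass 70% of its speed; a pose out of reach is approached as far as the arm can. A call with a number of a shift or a turn outside -1 to 1 is refused whole. A call with a gripper value outside its range is refused whole. The fingers move at their own pace and stop on an object; "squeeze" is the grip in N (left out, the last holds). Time passes only in rows, so rows that repeat a pose let the fingers close. It gives the time, the measured TCP pose, the force and the opening at its end, in the units of the state.
- get_obs(): the state, without advancing time (a new reading comes with each control period).
- read_camera(name): name is "scene" or "side" or "wrist"; returns a dict with "img" (384x512x3 uint8, blue, green, red), "z_map" (384x512 float32, mm along the optical axis (not along the pixel's ray), 0 where there is no reading), "fx", "fy", "cx", "cy" (pixels), "k1" (the pictures are not rectified: a ray, as slopes to the right and down, at radius r is drawn at 1 + k1 r^2 times it, then the intrinsics apply), "rvec" (rotation vector, rad) and "tvec" (3), from world to camera coordinates, as OpenCV has them; the wrist camera has in their place "T_tool_cam" (4x4, takes a point from camera to tool coordinates, whose origin is the TCP and whose axes are the tool frame's). Camera axes: x right, y down, z forward; pixel columns grow to the right and rows downward; lengths in mm; the calibration is good to about 2 mm. A picture is of the moment at which its call begins: read the wrist's pose just before it.
- finish_job(): hands the job in, once; it reports no verdict.
The state is a dict: "clock": time; "q": joint angles; "qd": joint speeds; "effort": joint torques, N m; "position": TCP position; "ee_rot": TCP orientation; "contact_force": force on the tool from outside, world axes, zero at the start; "moment": the same for the moment, N m; "width": finger opening in mm.
Only numpy, scipy, OpenCV 4.12 (cv2) and the standard library are available. Lean on these libraries where they do the work, as an engineer would, in place of code of your own. Each camera call takes 0.05 s, during which the arm holds its last target.

## Task

Lay the aluminium canister on its side on the sloping white drainer board so that it cannot roll off: first set the wooden door wedge flat on the board in line with the slope, thin end uphill (the board's steel rail is on its high edge), and let go of it; then lay the canister straight across the slope, its middle against the wedge's thin end, letting go only once it rests there. Leave the peg bowl, the tumbler and the heater switch as they are.

Things in the scene. Friction and masses are not known exactly. Their poses are not given: they have to be found in the camera images.
- drainer: White laminated drainer board, fixed, place and heading vary, 220 (x) x 190 (y) mm, plain flat top with grey drain lines along the slope and a low steel rail (16 mm high, 8 mm thick) on its high edge only. Origin: centre of its underside; z straight up. The top is 22 mm above the origin at the middle and falls 5 degrees towards its own +x: 31.5 mm up at the high -x edge, 12.5 mm at the low +x edge.
- trays: Stack of three nested green plastic trays, fixed, 204 (x) x 224 (y) mm over the rims, rim 59 mm high. Origin: centre of the underside; z up. Its top floor is 28 mm up, inside 182 x 202 mm. Two moulded ribs 5 mm high along its y, at x = +-20.5 mm, keep the canister from rolling; the canister lies between them along y.
- canister_mid (a point): Centre of the aluminium canister, on its axis at half length. Plain closed cylinder 60 mm in diameter, its axis is its y; the 60 mm barrel reaches from y = -70 to +50 mm, then a twist cap 52 mm in diameter to y = +70 mm (140 mm overall). About 0.28 kg, rolls freely. Starts lying in the top tray. It may be laid down either way round.
- wedge_mid (a point): Centre of the bounding box of the loose wooden door wedge: 100 mm long (x), 50 mm wide (y, upright parallel sides), height growing evenly from 3 mm at the thin end (x = -50 mm) to 30 mm at the thick end (x = +50 mm). The point is 15 mm above its flat underside, z up. About 75 g; its centre of mass lies 14 mm towards the thick end. Starts flat on the shelf.
- canister: The canister as a whole (origin and axes as canister_mid).
- wedge: The wedge as a whole (origin at the centre of its underside). When both lie on the same surface and the canister touches the thin end, the canister's centre is at x = -63 mm, z = +30 mm in this frame.
- peg_bowl: Bystander: wooden bowl with six clothes pegs standing in it, 124 mm across, about 80 mm high, loose. Origin: centre of its underside.
- tumbler: Bystander: white ceramic tumbler, 72 mm across, 95 mm high, loose. Origin: centre of its underside.
- heater_switch (a joint): Bystander: toggle switch of the chrome heater remote mount, a fixed block 70 x 50 x 25 mm, 80 mm high with its lever; 0 at the start (rad). Leave it.
- heater_switch_tip (a point): Tip of that toggle lever.
Mind the look-alikes: they are no part of the job. Of the things like the wedge, leave any that is blue; of the rest the larger one is meant. Of the things shaped like the canister, the aluminium one is meant.

How it is judged:
By the outcome, as a careful person would: the job done as asked, in the order asked, and still so for the second after the job is handed in, with the robot touching nothing.
It also fails if it takes over 70 s, if anything falls off the work surface, if the arm or the gripper's body presses on something with over 40 N, if the wrist force passes 120 N, or if a joint passes its speed limit or range.

## Working session

There is one attempt and no reset: what is moved stays moved. The work goes in short steps, Python scripts to look and compute and a tool call to move; the robot and the scene stay as the last step left them, time stands still between calls to the robot, and variables do not carry over. Pictures are saved under pics/ and viewed, and the job is handed in when it is done.

Besides the shell and the picture viewer there is one more tool, called after "Emit:" by a JSON object that holds its "api" and its "payload". apply_moves: Moves the arm, as the interface text tells. Scaled input: -1 to 1 covers 500 mm each way for a shift and 180 degrees each way for a turn. Its arguments: {"type":"object","properties":{"motion":{"type":"array","items":{"type":"array","items":{"type":"number"}}},"squeeze":{"type":"number"}},"required":["motion"]}

```bash
ls; mkdir -p pics; cat > h.py <<'E'
from cell import *
import numpy as np, cv2
from scipy.spatial.transform import Rotation as R
E
python3 - <<'E'
from h import *
o=get_obs(); print({k:np.round(v,3) for k,v in o.items()})
for n in ("scene","side","wrist"):
    c=read_camera(n); cv2.imwrite(f"pics/{n}0.png",c["img"]); np.savez(f"{n}0.npz",**c)
    print(n,{k:np.round(c[k],3) for k in c if k not in("img","z_map")})
E
```

```text
pics
{'clock': np.float64(0.0), 'q': array([ 1.46 ,  0.041,  0.084, -0.   , -1.615, -0.334]), 'qd': array([ 0.001, -0.   , -0.001,  0.001, -0.001, -0.002]), 'effort': array([-0.0000e+00, -3.6821e+01,  3.4741e+01,  6.9320e+00, -5.0000e-03,
       -0.0000e+00]), 'position': array([257.937, 541.387, 230.313]), 'ee_rot': array([ 1.676e+00, -2.656e+00,  2.000e-03]), 'contact_force': array([ 0.233,  0.309, -0.014]), 'moment': array([-0.004,  0.011, -0.012]), 'width': np.float64(85.422)}
scene {'fx': np.float64(395.209), 'fy': np.float64(395.209), 'cx': np.float64(256.357), 'cy': np.float64(200.009), 'k1': np.float64(-0.082), 'rvec': array([ 1.365,  2.315, -0.794]), 'tvec': array([ 232.856, -318.815, 1495.236])}
side {'fx': np.float64(480.128), 'fy': np.float64(480.128), 'cx': np.float64(250.83), 'cy': np.float64(190.002), 'k1': np.float64(-0.207), 'rvec': array([ 2.247, -0.295,  0.112]), 'tvec': array([-483.879,  146.548, 1467.817])}
wrist {'fx': np.float64(330.885), 'fy': np.float64(330.885), 'cx': np.float64(254.945), 'cy': np.float64(190.066), 'k1': np.float64(-0.046), 'T_tool_cam': array([[ 1.00000e+00, -1.00000e-03, -1.00000e-03,  8.94000e-01],
       [ 1.00000e-03,  9.63000e-01,  2.68000e-01, -6.82220e+01],
       [ 1.00000e-03, -2.68000e-01,  9.63000e-01, -1.43851e+02],
       [ 0.00000e+00,  0.00000e+00,  0.00000e+00,  1.00000e+00]])}
```

View pics/scene0.png

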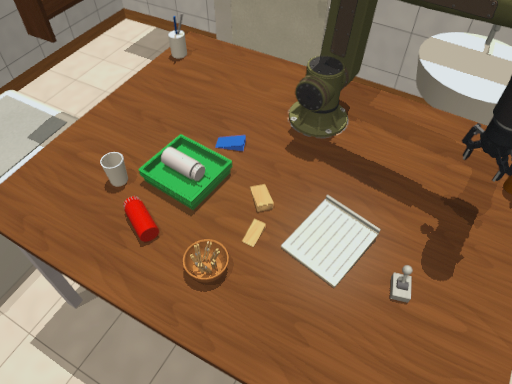

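View pics/side0.png

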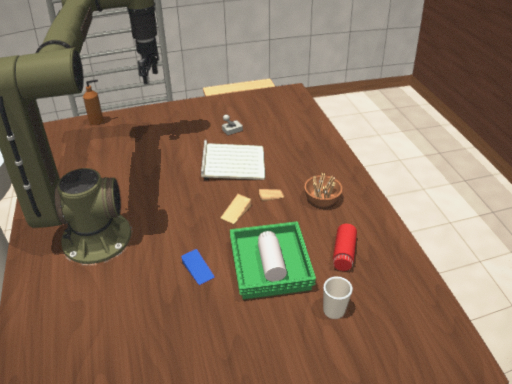

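View pics/wrist0.png

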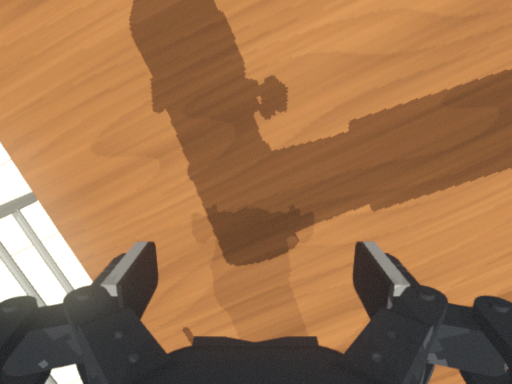

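The scene view shows the green trays at about (187,170) with the grey canister inside. There are two wooden wedges at (262,197) and (254,233), a blue one at (231,143), and the board at (330,240) with its rail on the upper right edge. Next I measure these.

```bash
cat >> h.py <<'E'
def load(n,i=0): 
    d=np.load(f"{n}{i}.npz"); return {k:d[k] for k in d.files}
def slopes(c,uv):
    uv=np.asarray(uv,float).reshape(-1,2)
    d=np.stack([(uv[:,0]-c["cx"])/c["fx"],(uv[:,1]-c["cy"])/c["fy"]],1)
    s=d.copy()
    for _ in range(20): s=d/(1+c["k1"]*(s**2).sum(1,keepdims=True))
    return s
def campose(c,obs=None):
    # returns Rwc, origin in world
    if "rvec" in c:
        Rm=cv2.Rodrigues(np.asarray(c["rvec"],float))[0]; return Rm.T,-Rm.T@np.asarray(c["tvec"],float).ravel()
    Rt=R.from_rotvec(obs["ee_rot"]).as_matrix(); T=c["T_tool_cam"]
    return Rt@T[:3,:3], Rt@T[:3,3]+obs["position"]
def plane(c,uv,h,obs=None):
    "rays onto z=h, or plane (n,p)"
    M,o=campose(c,obs); s=slopes(c,uv); d=np.c_[s,np.ones(len(s))]@M.T
    n,p=(np.array([0,0,1.]),np.array([0,0,h])) if np.isscalar(h) else h
    t=((p-o)@n)/(d@n); return o+d*t[:,None]
def dpt(c,uv,obs=None):
    M,o=campose(c,obs); uv=np.asarray(uv,int).reshape(-1,2); s=slopes(c,uv); z=c["z_map"][uv[:,1],uv[:,0]]
    return o+(np.c_[s,np.ones(len(s))]*z[:,None])@M.T
def proj(c,P,obs=None):
    M,o=campose(c,obs); q=(np.asarray(P,float).reshape(-1,3)-o)@M; s=q[:,:2]/q[:,2:]
    s=s*(1+c["k1"]*(s**2).sum(1,keepdims=True)); return np.c_[s[:,0]*c["fx"]+c["cx"],s[:,1]*c["fy"]+c["cy"]]
def crop(c,x0,y0,x1,y1,f,name):
    cv2.imwrite(f"pics/{name}.png",cv2.resize(c["img"][y0:y1,x0:x1],None,fx=f,fy=f,interpolation=cv2.INTER_CUBIC))
E
python3 - <<'E'
from h import *
c=load("scene"); crop(c,130,130,390,300,3,"sc_crop")
s=load("side"); crop(s,170,110,370,310,3,"sd_crop")
hs=cv2.cvtColor(c["img"],cv2.COLOR_BGR2HSV)
for uv in [(262,197),(254,233),(330,240),(300,320)]: print(uv,hs[uv[1],uv[0]],dpt(c,uv).round(1))
hs=cv2.cvtColor(s["img"],cv2.COLOR_BGR2HSV)
for uv in [(237,208),(271,194),(233,160),(300,320),(272,255)]: print(uv,hs[uv[1],uv[0]],dpt(s,uv).round(1))
E
```

```text
(262, 197) [ 20 115 222] [[460.5   7.6  16.4]]
(254, 233) [ 21 110 222] [[585.7  48.5   9.7]]
(330, 240) [ 44  13 222] [[506.  254.   18.6]]
(300, 320) [ 13 168 123] [[7.560e+02 2.778e+02 3.000e-01]]
(237, 208) [ 23  89 240] [[453.1  -4.9  17.3]]
(271, 194) [ 19 102 238] [[579.6  40.3  10.1]]
(233, 160) [ 39  11 241] [[497.9 250.1  18.9]]
(300, 320) [ 10 131 128] [[ 514.6 -453.6   -0.6]]
(272, 255) [ 30   3 241] [[ 486.2 -287.7   83.5]]
```

View pics/sc_crop.png

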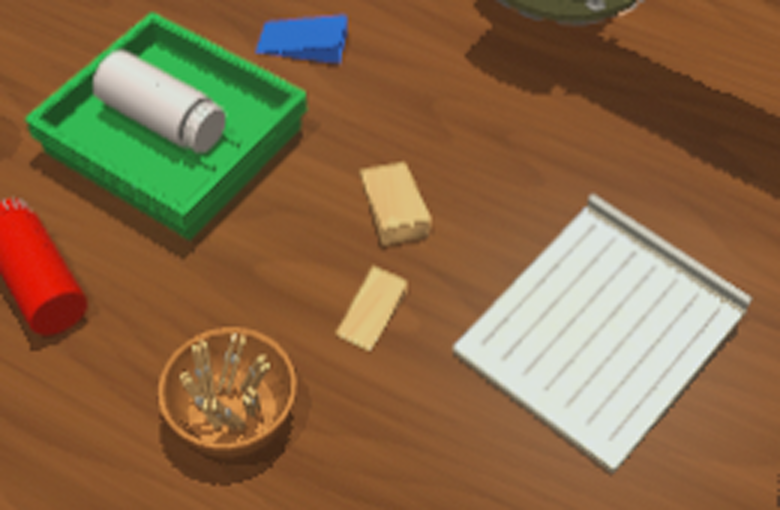

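View pics/sd_crop.png

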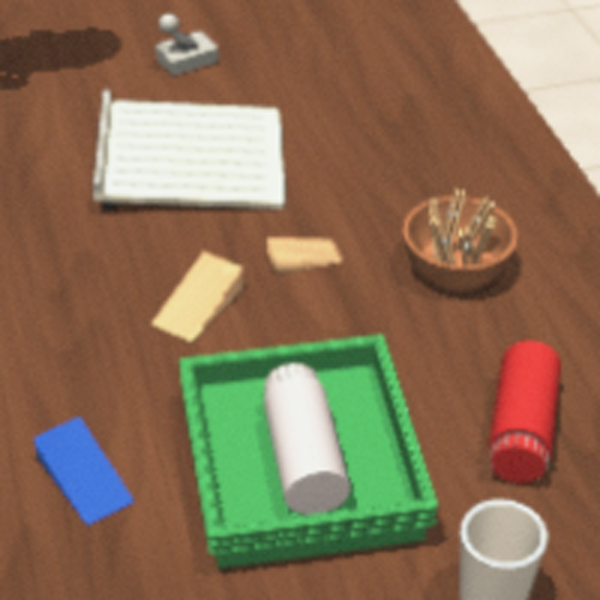

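The wedge to use is the larger wooden one at scene (262,197). The crops show its thick face towards the board side. Next come numeric poses from the two views.

```bash
python3 - <<'E'
from h import *
def blob(c,m,seed):
    n,l,st,ce=cv2.connectedComponentsWithStats(m.astype(np.uint8)); k=l[seed[1],seed[0]]; print("blob area",k and st[k]); return l==k
def pts(c,m,er=0):
    if er: m=cv2.erode(m.astype(np.uint8),np.ones((3,3)),iterations=er)>0
    v,u=np.nonzero(m&(c["z_map"]>0)); return dpt(c,np.c_[u,v])
for n,ws,bs,cs in (("scene",(262,197),(330,240),(180,162)),("side",(237,208),(233,160),(272,255))):
    c=load(n); h=cv2.cvtColor(c["img"],cv2.COLOR_BGR2HSV).astype(int)
    H,S,V=h[...,0],h[...,1],h[...,2]
    print("==",n)
    m=blob(c,(H>14)&(H<30)&(S>50)&(S<150)&(V>150),ws)
    P=pts(c,m,1)
    top=P
    for _ in range(3):
        A=np.c_[top[:,:2],np.ones(len(top))]; k=np.linalg.lstsq(A,top[:,2],rcond=None)[0]; r=top[:,2]-A@k; top=top[abs(r)<3]
    print("wedge plane",k.round(3),"slope",np.hypot(*k[:2]),"updir deg",np.degrees(np.arctan2(k[1],k[0])),len(top),r.std())
    # contour corners, outline
    cn=max(cv2.findContours(m.astype(np.uint8),0,1)[0],key=cv2.contourArea)
    ap=cv2.approxPolyDP(cn,2.0,True)[:,0]; print("poly",ap.tolist()); print(dpt(c,ap).round(1).tolist())
    m=blob(c,(S<40)&(V>150)|((S<40)&(V>120)),bs); P=pts(c,m,1)
    top=P
    for _ in range(5):
        A=np.c_[top[:,:2],np.ones(len(top))]; k=np.linalg.lstsq(A,top[:,2],rcond=None)[0]; r=top[:,2]-A@k; top=top[abs(r)<3]
    print("board plane",k.round(4),"slope deg",np.degrees(np.arctan(np.hypot(*k[:2]))),"downdir",np.degrees(np.arctan2(-k[1],-k[0])),len(top))
    rc=cv2.minAreaRect(top[:,:2].astype(np.float32)); print("rect",rc, "z mid",k@[*rc[0],1])
    cn=max(cv2.findContours(m.astype(np.uint8),0,1)[0],key=cv2.contourArea)
    ap=cv2.approxPolyDP(cn,4.0,True)[:,0]; print("poly",ap.tolist()); print(dpt(c,ap).round(1).tolist())
    m=blob(c,(S<40)&(V>100),cs); P=pts(c,m,1)
    print("can z max",P[:,2].max(), np.percentile(P[:,2],99))
    rc=cv2.minAreaRect(P[P[:,2]>75][:,:2].astype(np.float32)); print("can rect",rc)
    t=P[P[:,2]>82]; mu=t.mean(0); w=np.linalg.svd(t-mu)[2][0]; print("ridge",mu,w,np.degrees(np.arctan2(w[1],w[0])), ((P-mu)@w).min(),((P-mu)@w).max())
    m=blob(c,(H>50)&(H<80)&(S>100),(cs[0]+5,cs[1]+20) if n=="scene" else (250,255)); P=pts(c,m); P=P[P[:,2]>50]
    print("tray rect",cv2.minAreaRect(P[:,:2].astype(np.float32)),P[:,2].max())
E
```

```text
== scene
blob area [250 184  24  26 403]
wedge plane [  0.191   0.19  -72.055] slope 0.26934377172729473 updir deg 44.92989533156867 268 1.2911823493519226
poly [[250, 186], [257, 206], [263, 209], [270, 205], [269, 203], [273, 205], [264, 184]]
[[428.4, -53.5, 1.0], [502.5, 12.8, 21.8], [492.8, 28.6, 5.4], [478.8, 45.1, 20.2], [478.2, 41.1, 27.0], [469.1, 50.7, 12.6], [395.9, -19.5, -3.1]]
blob area [ 282  195   98   91 4468]
board plane [-8.51000e-02  1.84000e-02  5.92687e+01] slope deg 4.976319321084364 downdir -12.201709181013422 3514
rect ((508.70379638671875, 251.86361694335938), (182.66323852539062, 202.6083526611328), 76.35094451904297) z mid 20.610424582226663
poly [[327, 195], [351, 215], [325, 199], [282, 246], [335, 285], [376, 235], [350, 214], [379, 229]]
[[376.9, 187.0, 44.1], [403.1, 277.1, 32.2], [354.4, 178.7, -5.7], [587.3, 140.7, 12.6], [626.8, 319.9, 10.7], [430.8, 365.9, 26.6], [402.7, 273.4, 34.3], [421.6, 366.9, 46.3]]
blob area [161 147  44  33 768]
can z max 90.31261106646036 88.45807885326515
can rect ((500.2920837402344, -260.1126708984375), (136.885131835
[... 902 characters left out ...]
1907653808594), 76.58051300048828) z mid 19.64772133609607
poly [[204, 141], [202, 174], [264, 177], [261, 146]]
[[422.2, 434.5, -3.2], [373.9, 186.6, 28.7], [581.0, 131.9, 12.4], [625.6, 333.5, 0.8]]
blob area [258 231  29  50 975]
can z max 91.59188512506364 90.2511621063198
can rect ((487.1209411621094, -268.04547119140625), (138.03599548339844, 48.56241226196289), 84.74983215332031)
ridge [ 487.65479246 -275.51497097   85.7822745 ] [-0.10939135 -0.99399498 -0.00274006] -96.28025461562314 -76.16241771026863 62.08738164844238
blob area [ 230  222   86   77 4060]
tray rect ((489.84710693359375, -256.8304748535156), (229.36695861816406, 204.74114990234375), 84.012451171875) 64.96201927114953
```

```bash
cat >> h.py <<'E'
import json
def cmd():
    d=json.load(open("cmd.json")); return np.array(d["p"]),R.from_matrix(d["R"])
def down(head,tilt_dir=None,tilt=0):
    "tool down, tool x at heading (deg); optionally tilted so that tool z = minus the normal of a plane falling towards tilt_dir (deg) by tilt (deg)"
    a=np.radians(head); r=R.from_matrix(np.array([[np.cos(a),np.sin(a),0],[np.sin(a),-np.cos(a),0],[0,0,-1.]]).T)
    r=R.from_matrix(np.array([[np.cos(a),np.sin(a),0],[np.sin(a),-np.cos(a),0],[0,0,-1.]]).T)
    if tilt:
        t=np.radians(tilt_dir); ax=np.array([-np.sin(t),np.cos(t),0]); r=R.from_rotvec(ax*np.radians(tilt))*r
    return r
def rel(p,r):
    p0,r0=cmd(); return np.r_[r0.inv().apply(np.asarray(p)-p0)/500,(r0.inv()*r).as_rotvec()/np.pi].round(4)
def commit(row):
    p0,r0=cmd(); row=np.asarray(row,float); p=p0+r0.apply(row[:3]*500); r=r0*R.from_rotvec(row[3:]*np.pi)
    json.dump({"p":p.tolist(),"R":r.as_matrix().tolist()},open("cmd.json","w"))
E
python3 - <<'E'
from h import *
import json
o=get_obs(); 
json.dump({"p":[258.138,541.607,231.261],"R":R.from_rotvec(o["ee_rot"]).as_matrix().tolist()},open("cmd.json","w"))
print(down(-115.5).as_rotvec(),o["ee_rot"])
print(rel([500,240,240],down(167.6)))
E
```

```text
[ 1.67639944 -2.65693231 -0.        ] [ 1.67622657e+00 -2.65576595e+00  1.30460615e-03]
[ 3.364e-01 -6.962e-01 -1.690e-02 -3.000e-04 -3.000e-04  4.273e-01]
```

Emit:
{"api": "apply_moves", "payload": {"motion": [[85,0.336,-0.696,-0.017,0,0,0.427],[85,0.336,-0.696,-0.017,0,0,0.427],[85,0.336,-0.696,-0.017,0,0,0.427],[85,0.336,-0.696,-0.017,0,0,0.427],[85,0.336,-0.696,-0.017,0,0,0.427],[85,0.336,-0.696,-0.017,0,0,0.427],[85,0.336,-0.696,-0.017,0,0,0.427],[85,0.336,-0.696,-0.017,0,0,0.427],[85,0.336,-0.696,-0.017,0,0,0.427],[85,0.336,-0.696,-0.017,0,0,0.427],[85,0.336,-0.696,-0.017,0,0,0.427]]}}

```text
clock: 1.52
position: [499.6, 240.9, 239.8]
ee_rot: [0.334, 3.124, -0.0]
contact_force: [0.1, 0.4, 0.2]
width: 85.2
```

```bash
cat >> h.py <<'E'
def snap(n,i):
    o=get_obs(); c=read_camera(n); cv2.imwrite(f"pics/{n}{i}.png",c["img"]); np.savez(f"{n}{i}.npz",**c)
    np.savez(f"obs_{n}{i}.npz",**o); return c,o
def lobs(n,i):
    d=np.load(f"obs_{n}{i}.npz"); return {k:d[k] for k in d.files}
E
python3 - <<'E'
from h import *
commit([.336,-.696,-.017,0,0,.427]); print(cmd()[0],cmd()[1].as_rotvec())
c,o=snap("wrist",1); print(o["clock"],o["position"],o["ee_rot"],o["q"])
E
```

```text
[500.00726515 240.23918079 240.03289358] [-3.37690799e-01 -3.12305972e+00  2.07497212e-03]
1.525 [499.57883126 240.91538697 239.82313917] [ 3.34016655e-01  3.12374665e+00 -6.94092942e-05] [ 8.11527088e-01 -7.93293090e-02 -1.75027457e-02  5.78198342e-05
 -1.63263439e+00 -1.02457044e+00]
```

View pics/wrist1.png

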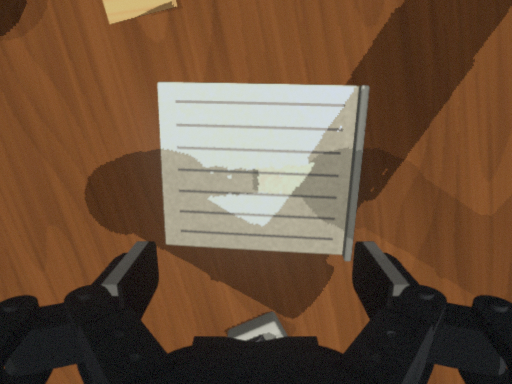

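The wrist view shows the board: its low edge is on the left at column 160, its rail on the right at columns 345–367, and the drain lines run nearly horizontal. The wedge is at top left, around (140,8).

```bash
python3 - <<'E'
from h import *
c=load("wrist",1); o=lobs("wrist",1)
uv=np.array([[177,101],[344,105],[181,232],[334,238],[179,169],[338,173]])
P=dpt(c,uv,o); print(P.round(1)); 
h=cv2.cvtColor(c["img"],cv2.COLOR_BGR2HSV).astype(int); S=h[...,1];V=h[...,2]
m=((S<60)&(V>90)).astype(np.uint8); n,l,st,_=cv2.connectedComponentsWithStats(m); k=l[120,250]; m=l==k; print(st[k])
me=cv2.erode(m.astype(np.uint8),np.ones((3,3)),iterations=2)>0
v,u=np.nonzero(me); T=dpt(c,np.c_[u,v],o)
for _ in range(6):
    A=np.c_[T[:,:2],np.ones(len(T))]; kk=np.linalg.lstsq(A,T[:,2],rcond=None)[0]; r=T[:,2]-A@kk; T=T[abs(r)<3]
print("plane",kk,np.degrees(np.arctan(np.hypot(*kk[:2]))),np.degrees(np.arctan2(-kk[1],-kk[0])),len(T),r.std())
nrm=np.array([-kk[0],-kk[1],1]);nrm/=np.linalg.norm(nrm); pl=(nrm,np.array([0,0,kk[2]]))
L=plane(c,uv,pl,o)
for i in (0,2,4): d=L[i]-L[i+1]; print("line head",np.degrees(np.arctan2(d[1],d[0])),np.linalg.norm(d))
cn=max(cv2.findContours(m.astype(np.uint8),0,1)[0],key=cv2.contourArea); 
Q=plane(c,cn[:,0],pl,o); 
ap=cv2.approxPolyDP(cn,3,True)[:,0]; print(ap.tolist()); print(plane(c,ap,pl,o).round(1).tolist())
# edges: left (low), top, bottom
a=cn[:,0]
def edge(sel,nm):
    q=Q[sel]; vx,vy,x,y=cv2.fitLine(q[:,:2].astype(np.float32),cv2.DIST_HUBER,0,.01,.01).ravel(); print(nm,len(q),"head",np.degrees(np.arctan2(vy,vx)),"pt",x,y); return np.array([vx,vy]),np.array([x,y])
e1=edge((a[:,0]<170)&(a[:,1]>90)&(a[:,1]<238),"low")
e2=edge((a[:,1]<90)&(a[:,0]>165)&(a[:,0]<345),"-y")
e3=edge((a[:,1]>240)&(a[:,0]>175)&(a[:,0]<335),"+y")
np.save("pl.npy",np.r_[nrm,kk])
hd=np.radians(-12.4)
for nm,hdg in(("",-12.0),("",-12.4),("",-12.8)):
    ex=np.array([np.cos(np.radians(hdg)),np.sin(np.radians(hdg))]); ey=np.array([-ex[1],ex[0]])
    xl=e1[1]@ex; y0=e2[1]@ey; y1=e3[1]@ey; print(hdg,"width y",y1-y0,"centre",ex*(xl-110)+ey*(y0+y1)/2)
E
```

```text
[[568.2 158.4  15.2]
 [396.4 199.7  31.3]
 [604.9 306.1  15.7]
 [428.8 345.9  30. ]
 [586.1 231.2  15.9]
 [413.4 269.9  31.5]]
[  157    82   203   173 31521]
plane [-8.67178894e-02  1.53071258e-02  6.32530025e+01] 5.032399938525475 -10.010522855695099 19651 0.7023746842230321
line head -13.508150682341924 176.98943068330576
line head -12.526017378645165 180.91291939263513
line head -12.63688017014898 177.71300151724736
[[158, 82], [166, 243], [342, 254], [358, 86]]
[[583.0, 134.8, 14.8], [627.5, 316.9, 13.7], [423.0, 367.0, 32.2], [380.0, 183.8, 33.1]]
low 147 head 76.65907 pt 604.9964 223.18233
-y 179 head -13.489768 pt 482.75897 159.02138
+y 159 head -13.497048 pt 522.6148 342.8752
-12.0 width y 188.12268266305722 centre [498.62432032 251.81182136]
-12.4 width y 188.12340070463057 centre [498.66807447 251.83188942]
-12.8 width y 188.11494987705606 centre [498.70687653 251.85253239]
```

```bash
python3 - <<'E'
from h import *
for n,uv in (("scene",[[250,185.5],[264.5,184]]),("side",[[220.5,218],[234,223.5]])):
    print(n,plane(load(n),uv,2,).round(1).tolist())
for h in (135,): print(rel([447,0,200],down(h)))
E
```

```text
scene [[427.4, -54.1, 2.0], [398.9, -16.1, 2.0]]
side [[395.1, -20.3, 2.0], [430.8, -56.4, 2.0]]
[ 8.000e-04 -4.919e-01  8.070e-02 -4.000e-04  1.000e-04  1.814e-01]
```

Emit:
{"api": "apply_moves", "payload": {"motion": [[85,0.001,-0.492,0.08,0,0,0.181],[85,0.001,-0.492,0.08,0,0,0.181],[85,0.001,-0.492,0.08,0,0,0.181],[85,0.001,-0.492,0.08,0,0,0.181],[85,0.001,-0.492,0.08,0,0,0.181],[85,0.001,-0.492,0.08,0,0,0.181],[85,0.001,-0.492,0.08,0,0,0.181]]}}

```text
clock: 2.45
position: [447.2, 1.0, 199.9]
ee_rot: [1.198, 2.904, 0.0]
contact_force: [0.7, 0.4, -0.4]
width: 85.3
```

```bash
python3 - <<'E'
from h import *
commit([.001,-.492,.08,0,0,.181]); print(cmd()[0],cmd()[1].as_rotvec())
c,o=snap("wrist",2); print(o["clock"],o["position"],o["ee_rot"],o["q"])
h=cv2.cvtColor(c["img"],cv2.COLOR_BGR2HSV).astype(int); H,S,V=h[...,0],h[...,1],h[...,2]
m=((H>14)&(H<32)&(S>40)&(S<150)&(V>150)).astype(np.uint8)
n,l,st,ce=cv2.connectedComponentsWithStats(m)
for i in range(1,n):
    if st[i,4]>300: 
        cn=max(cv2.findContours((l==i).astype(np.uint8),0,1)[0],key=cv2.contourArea); ap=cv2.approxPolyDP(cn,3,True)[:,0]
        print(st[i],ap.tolist(), dpt(c,ap,o).round(1).tolist())
E
```

```text
[ 4.46915890e+02 -1.90125563e-02  2.00364815e+02] [ 1.20025393e+00  2.90321240e+00 -2.13651527e-03]
2.45 [447.17817675   0.98488716 199.90671977] [1.19788602e+00 2.90424314e+00 1.45415932e-05] [ 4.57155942e-01 -3.82555246e-01 -3.42983609e-01 -7.12433379e-07
 -1.61035625e+00 -1.23955987e+00]
[ 224  115   56  107 5466] [[230, 115], [224, 218], [274, 221], [279, 119]] [[428.9, -54.1, 1.4], [503.5, 12.5, 30.8], [476.8, 59.6, 1.1], [396.5, -16.4, 2.7]]
[ 166  245   67   60 2044] [[208, 245], [166, 284], [189, 304], [231, 273], [232, 263]] [[545.1, 25.5, 11.6], [620.4, 26.6, 3.1], [623.0, 64.5, 0.6], [546.6, 63.1, 23.2], [544.9, 61.3, 5.3]]
```

View pics/wrist2.png

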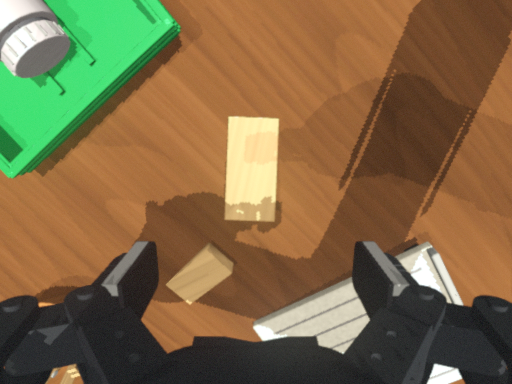

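The wrist view shows the wedge with its thin end at (230,115)-(279,119) and its thick end at (224,218)-(274,221). The small wedge is at (200,273).

```bash
python3 - <<'E'
from h import *
c=load("wrist",2); o=lobs("wrist",2)
# mask pixel centres on boundary: widen 0.5px outward
t=plane(c,[[229.6,115.5],[279.5,118.5]],3,o); k=plane(c,[[223.6,218.5],[274.5,221]],30,o)
print(t.round(1).tolist(),k.round(1).tolist())
tm,km=t.mean(0),k.mean(0); d=km-tm; print("len",np.linalg.norm(d[:2]),"head",np.degrees(np.arctan2(d[1],d[0])),"widths",np.linalg.norm(t[0]-t[1]),np.linalg.norm(k[0]-k[1]))
for q in(t,k): e=q[1]-q[0]; print("cross head",np.degrees(np.arctan2(e[1],e[0])))
print("centre",(tm+km)/2, "thin mid",tm)
hh=np.arctan2(d[1],d[0]); u=np.array([np.cos(hh),np.sin(hh)]); g=((tm+km)/2)[:2]+u*18; print("grasp",g)
E
```

```text
[[429.4, -54.1, 3.0], [395.8, -16.4, 3.0]] [[504.5, 12.7, 30.0], [469.9, 50.9, 30.0]]
len 100.32361286450215 head 41.933733355315596 widths 50.45962608855286 51.472190616371805
cross head 131.73731221676383
cross head 132.11834279621783
centre [449.8749828   -1.70789508  16.5       ] thin mid [412.55870078 -35.22955853   3.        ]
grasp [463.26551086  10.32097679]
```

```bash
python3 - <<'E'
from h import *
r=down(131.9)
for z in (40,3): print(rel([463.3,10.3,z],r))
E
```

```text
[-8.400e-03  3.810e-02  3.207e-01 -4.000e-04  2.000e-04  1.770e-02]
[-8.400e-03  3.820e-02  3.947e-01 -4.000e-04  2.000e-04  1.770e-02]
```

Emit:
{"api": "apply_moves", "payload": {"motion": [[85,-0.0084,0.038,0.1,0,0,0.018],[85,-0.0084,0.038,0.2,0,0,0.018],[85,-0.0084,0.038,0.3,0,0,0.018],[85,-0.0084,0.038,0.34,0,0,0.018],[85,-0.0084,0.038,0.37,0,0,0.018],[85,-0.0084,0.038,0.39,0,0,0.018],[85,-0.0084,0.038,0.3946,0,0,0.018],[85,-0.0084,0.038,0.3946,0,0,0.018],[60,-0.0084,0.038,0.3946,0,0,0.018],[45,-0.0084,0.038,0.3946,0,0,0.018],[45,-0.0084,0.038,0.3946,0,0,0.018],[45,-0.0084,0.038,0.3946,0,0,0.018],[40,-0.0084,0.038,0.3946,0,0,0.018],[40,-0.0084,0.038,0.3946,0,0,0.018]], "squeeze": 40}}

```text
clock: 4.25
position: [463.8, 10.6, 3.3]
ee_rot: [1.281, 2.867, 0.001]
contact_force: [-1.1, -0.2, 5.8]
width: 49.0
```

```bash
python3 - <<'E'
from h import *
commit([-.0084,.038,.3946,0,0,.018]); print(cmd()[0],cmd()[1].as_rotvec())
c,o=snap("wrist",3); print(o["clock"],o["position"],o["ee_rot"],o["width"],o["contact_force"],o["q"])
E
```

```text
[463.21418614  10.21611938   3.04391483] [ 1.28183398e+00  2.86808507e+00 -2.13317512e-03]
4.25 [463.83902087  10.59132628   3.28328324] [1.28125641e+00 2.86718218e+00 9.24206388e-04] 48.97958971311108 [-1.1438207  -0.17347051  5.79136458] [ 4.60591881e-01 -2.45512511e-01 -6.00832085e-01  5.50316475e-04
 -1.21428807e+00 -1.30127882e+00]
```

View pics/wrist3.png

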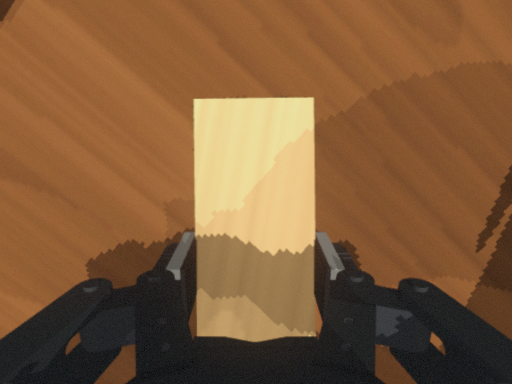

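The wedge is held squarely between the pads at 49 mm opening, with its thin edge at (194,98)-(314,97). I'll lift it and check the in-hand pose.

Emit:
{"api": "apply_moves", "payload": {"motion": [[40,0,0,-0.02,0,0,0],[40,0,0,-0.1,0,0,0],[40,0,0,-0.2,0,0,0],[40,0,0,-0.25,0,0,0],[40,0,0,-0.25,0,0,0],[40,0,0,-0.25,0,0,0]], "squeeze": 60}}

```text
clock: 5.05
position: [462.6, 10.5, 126.2]
ee_rot: [-1.281, -2.866, 0.002]
contact_force: [-0.0, -0.0, -1.7]
width: 48.7
```

```bash
python3 - <<'E'
from h import *
c=load("wrist",3); o=lobs("wrist",3)
t=plane(c,[[193.6,97.5],[314.5,97]],3,o); print("pre-lift thin corners",t.round(1).tolist(),np.linalg.norm(t[0]-t[1]))
Rt=R.from_rotvec(o["ee_rot"]); print("in tool",Rt.inv().apply(t-o["position"]).round(1).tolist())
commit([0,0,-.25,0,0,0])
c,o=snap("wrist",4); print(o["clock"],o["position"],o["width"],o["contact_force"])
E
```

```text
pre-lift thin corners [[430.4, -55.1, 3.0], [396.3, -17.2, 3.0]] 50.92980859936619
in tool [[-26.6, -68.7, 0.2], [24.3, -68.9, 0.2]]
5.05 [462.57924897  10.46399879 126.20913485] 48.69765936193443 [-0.04736898 -0.04998535 -1.68268245]
```

View pics/wrist4.png

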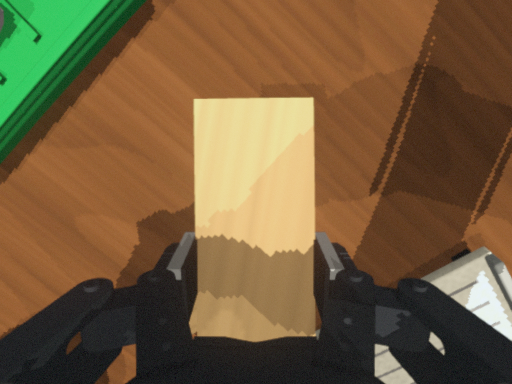

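The wedge picture is identical before and after the lift, so it hasn't slipped. Next is the placing pose on the board.

```bash
cat >> h.py <<'E'
BH=-13.45; BC=np.array([499.,252.,22.])
def brd(x,y,h=0):
    "point in the board's sloping frame (x measured horizontally, h above surface along normal)"
    b=np.radians(BH); ex=np.array([np.cos(b),np.sin(b),0]); ey=np.array([-ex[1],ex[0],0]); t=np.tan(np.radians(5))
    n=ex*np.sin(np.radians(5))+np.array([0,0,np.cos(np.radians(5))])
    return BC+ex*x+ey*y-np.array([0,0,1])*t*x+n*h
E
python3 - <<'E'
from h import *
r=down(90+BH,BH,5); print("tool z",r.apply([0,0,1]),"tool x",r.apply([1,0,0]))
for h in (80,8,2,0):
    p=brd(30,0,h)-r.apply([-0.6,-18.8,3.1]); print(h,p.round(1),rel(p,r))
E
```

```text
tool z [-0.08476535  0.02027214 -0.9961947 ] tool x [0.23259672 0.97257327 0.        ]
80 [553.6 239.6 100.5] [0.2211 0.4404 0.0544 0.0253 0.0138 0.3069]
8 [547.5 241.   28.8] [0.2315 0.4334 0.1978 0.0253 0.0138 0.3069]
2 [547.  241.1  22.8] [0.2324 0.4328 0.2098 0.0253 0.0138 0.3069]
0 [546.8 241.2  20.8] [0.2326 0.4326 0.2138 0.0253 0.0138 0.3069]
```

Emit:
{"api": "apply_moves", "payload": {"motion": [[40,0.2211,0.4404,0.0544,0.0253,0.0138,0.3069],[40,0.2211,0.4404,0.0544,0.0253,0.0138,0.3069],[40,0.2211,0.4404,0.0544,0.0253,0.0138,0.3069],[40,0.2211,0.4404,0.0544,0.0253,0.0138,0.3069],[40,0.2211,0.4404,0.0544,0.0253,0.0138,0.3069],[40,0.2211,0.4404,0.0544,0.0253,0.0138,0.3069],[40,0.2211,0.4404,0.0544,0.0253,0.0138,0.3069],[40,0.225,0.438,0.1,0.0253,0.0138,0.3069],[40,0.2285,0.4355,0.15,0.0253,0.0138,0.3069],[40,0.2315,0.4334,0.1978,0.0253,0.0138,0.3069],[40,0.2315,0.4334,0.1978,0.0253,0.0138,0.3069],[40,0.2315,0.4334,0.1978,0.0253,0.0138,0.3069]], "squeeze": 60}}

```text
clock: 6.6
position: [548.2, 241.2, 30.3]
ee_rot: [-2.411, -1.904, 0.078]
contact_force: [0.3, -0.0, -0.2]
width: 49.0
```

```bash
python3 - <<'E'
from h import *
commit([.2315,.4334,.1978,.0253,.0138,.3069]); print(cmd()[0],cmd()[1].as_rotvec())
c,o=snap("wrist",5); print(o["clock"],o["position"],o["ee_rot"],o["width"],o["contact_force"],o["q"])
snap("scene",5);snap("side",5)
s=load("side",5); crop(s,180,110,300,200,6,"side5c")
s=load("scene",5); crop(s,270,180,400,300,5,"scene5c")
E
```

```text
[547.4693257  241.03070096  28.80945166] [-2.41151965 -1.90299866  0.08288935]
6.6 [548.24580124 241.16804121  30.25446548] [-2.41072454 -1.90435022  0.07793034] 49.02986282599791 [ 0.32502774 -0.04678088 -0.24235616] [ 0.7050758   0.16723828 -0.12492755 -0.07236777 -1.32749462 -2.49034559]
```

View pics/wrist5.png

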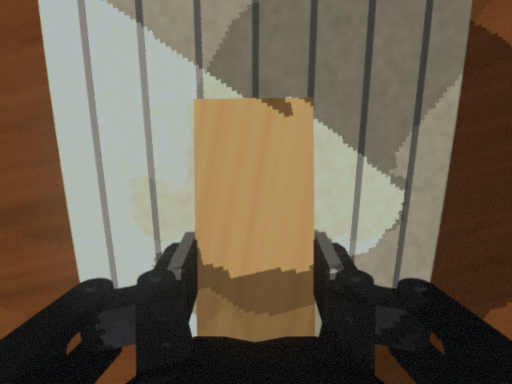

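View pics/side5c.png

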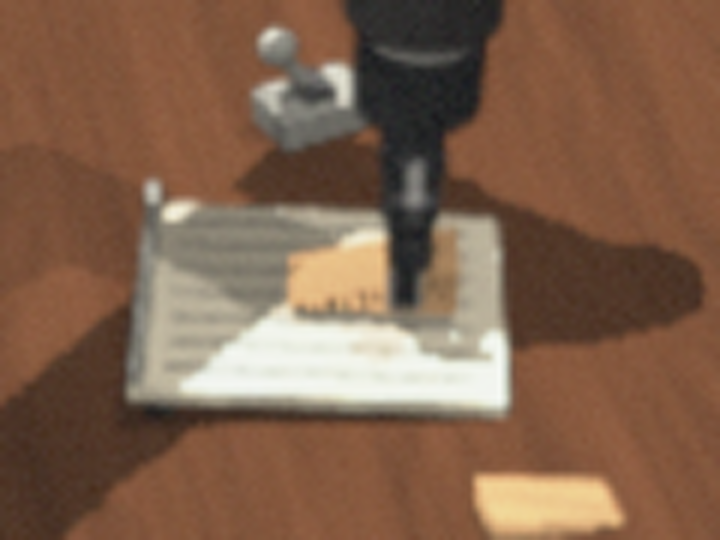

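The wrist view shows the wedge (rows 98–335, columns 194–314) centred on the middle drain line at column 255 and parallel to it. Now I lower gently.

Emit:
{"api": "apply_moves", "payload": {"motion": [[40,0,0,0.005,0,0,0],[40,0,0,0.01,0,0,0],[40,0,0,0.012,0,0,0],[40,0,0,0.014,0,0,0],[40,0,0,0.014,0,0,0],[40,0,0,0.014,0,0,0]]}}

```text
clock: 7.5
position: [547.0, 241.4, 21.7]
ee_rot: [-2.411, -1.903, 0.081]
contact_force: [0.0, -0.4, -0.8]
width: 48.9
```

```bash
python3 - <<'E'
from h import *
commit([0,0,.014,0,0,0])
E
```

Emit:
{"api": "apply_moves", "payload": {"motion": [[40,0,0,0.001,0,0,0],[40,0,0,0.002,0,0,0],[40,0,0,0.002,0,0,0]]}}

```text
clock: 7.88
position: [547.0, 241.4, 21.3]
ee_rot: [-2.411, -1.903, 0.081]
contact_force: [-2.4, -0.4, 4.3]
width: 48.6
```

The board takes 4.3 N, so the wedge is in contact. I open a little, back off along the tool and look.

Emit:
{"api": "apply_moves", "payload": {"motion": [[52,0,0,0.001,0,0,0],[56,0,0,0.001,0,0,0],[62,0,0,0.001,0,0,0],[66,0,0,0,0,0,0],[68,0,0,-0.004,0,0,0],[68,0,0,-0.03,0,0,0],[70,0,0,-0.1,0,0,0],[85,0,0,-0.2,0,0,0],[85,0,0,-0.3,0,0,0],[85,0,0,-0.38,0,0,0],[85,0,0,-0.38,0,0,0],[85,0,0,-0.38,0,0,0]]}}

```text
clock: 9.38
position: [562.7, 237.4, 210.1]
ee_rot: [-2.411, -1.902, 0.081]
contact_force: [0.5, 0.6, -0.9]
width: 85.4
```

```bash
python3 - <<'E'
from h import *
commit([0,0,.002,0,0,0]); commit([0,0,-.38,0,0,0]); print(cmd()[0])
c,o=snap("wrist",6); print(o["clock"],o["position"],o["width"],o["contact_force"])
h=cv2.cvtColor(c["img"],cv2.COLOR_BGR2HSV).astype(int); H,S,V=h[...,0],h[...,1],h[...,2]
m=((H>10)&(H<32)&(S>60)&(S<190)&(V>120)).astype(np.uint8)
n,l,st,ce=cv2.connectedComponentsWithStats(m)
for i in range(1,n):
    if st[i,4]>1000: 
        cn=max(cv2.findContours((l==i).astype(np.uint8),0,1)[0],key=cv2.contourArea); ap=cv2.approxPolyDP(cn,3,True)[:,0]
        print(st[i],ap.tolist() if len(ap)<12 else len(ap))
E
```

```text
[562.88263669 237.32333187 210.11771198]
9.375 [562.73835716 237.37527216 210.05518914] 85.40126900870277 [ 0.45740351  0.58300659 -0.87537344]
[    0     0   257   350 47185] 74
[  351     0   161   149 14397] 31
[ 228   98   54  108 5428] [[279, 98], [228, 100], [232, 205], [280, 204]]
[ 401  170  111  133 9283] 23
```

View pics/wrist6.png

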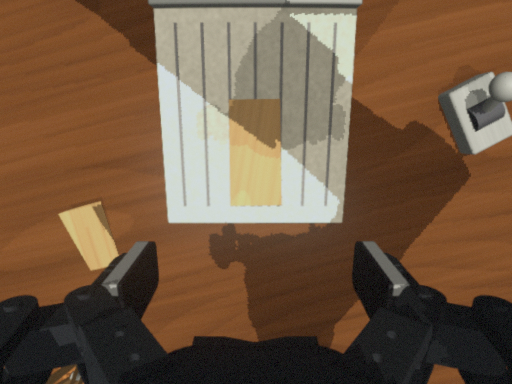

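The wedge lies flat between the drain lines at columns 229–281 and rows 98–207, with the thin end towards the rail at row 5. I'll measure it against the board in the same picture.

```bash
python3 - <<'E'
from h import *
c=load("wrist",6); o=lobs("wrist",6)
crop(c,140,0,370,230,3,"w6c")
b=np.radians(BH); ex=np.array([np.cos(b),np.sin(b),0]); ey=np.array([-ex[1],ex[0],0]); n=brd(0,0,1)-brd(0,0,0)
def on(uv,h):
    P=plane(c,uv,(n,brd(0,0,h)),o); d=P-BC; return np.c_[d@ex,d@ey]
print("thin",on([[228.5,98.5],[279.5,98]],3).round(1).tolist())
print("thick",on([[230,206.5],[281.5,206.5]],30).round(1).tolist())
print("board low corners",on([[168,222.5],[343,222.5]],0).round(1).tolist(),"rail inner top ends",on([[154,8],[357,8]],0).round(1).tolist())
for a in ([[177,24],[184,206]],[[335,24],[328,206]]): print("lines",on(a,0).round(1).tolist())
E
```

```text
thin [[-18.5, -25.5], [-19.0, 24.3]]
thick [[85.3, -24.2], [85.4, 26.1]]
board low corners [[110.8, -94.5], [111.2, 96.3]] rail inner top ends [[-101.0, -93.7], [-101.0, 95.6]]
lines [[-86.8, -72.8], [92.0, -75.9]]
lines [[-86.9, 75.6], [92.3, 78.7]]
```

View pics/w6c.png

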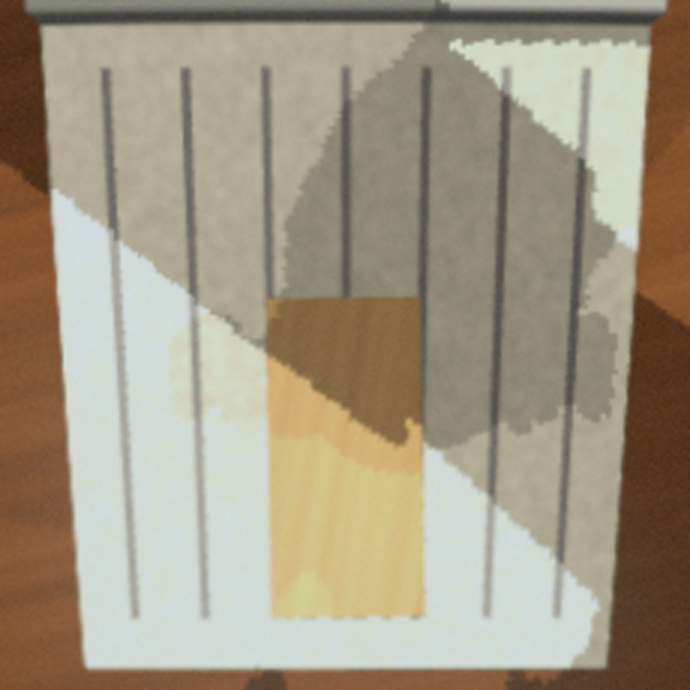

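The board frame checks out: corners at ±95, low edge at 111, rail at -101. The thin end sits at board x=-19, y=-0.6, turned under 1 degree. Now to the canister.

```bash
python3 - <<'E'
from h import *
p0,r0=cmd()
print(rel([492,-264,250],down(174)))
E
```

```text
[-1.0081  0.0879 -0.0879 -0.0207 -0.0236 -0.541 ]
```

```bash
python3 - <<'E'
from h import *
print(rel([520,-100,250],down(150)))
E
```

```text
[-0.6761  0.0662 -0.0859 -0.0238 -0.0178 -0.4077]
```

Emit:
{"api": "apply_moves", "payload": {"motion": [[85,-0.676,0.066,-0.086,-0.0238,-0.0178,-0.408],[85,-0.676,0.066,-0.086,-0.0238,-0.0178,-0.408],[85,-0.676,0.066,-0.086,-0.0238,-0.0178,-0.408],[85,-0.676,0.066,-0.086,-0.0238,-0.0178,-0.408],[85,-0.676,0.066,-0.086,-0.0238,-0.0178,-0.408],[85,-0.676,0.066,-0.086,-0.0238,-0.0178,-0.408],[85,-0.676,0.066,-0.086,-0.0238,-0.0178,-0.408],[85,-0.676,0.066,-0.086,-0.0238,-0.0178,-0.408]]}}

```text
clock: 10.42
position: [519.3, -100.4, 248.6]
ee_rot: [-0.815, -3.033, -0.001]
contact_force: [1.3, -1.1, 0.7]
width: 85.2
```

```bash
python3 - <<'E'
from h import *
commit([-0.676, 0.066, -0.086, -0.0238, -0.0178, -0.408]); print(cmd()[0],get_obs()["position"])
print(rel([492,-264,250],down(174)))
E
```

```text
[519.91269318 -99.93311632 250.03853499] [ 519.33043194 -100.39441596  248.62157545]
[-1.155e-01 -3.122e-01  1.000e-04  0.000e+00 -0.000e+00 -1.331e-01]
```

Emit:
{"api": "apply_moves", "payload": {"motion": [[85,-0.1155,-0.312,0,0,0,-0.133],[85,-0.1155,-0.312,0,0,0,-0.133],[85,-0.1155,-0.312,0,0,0,-0.133],[85,-0.1155,-0.312,0,0,0,-0.133],[85,-0.1155,-0.312,0,0,0,-0.133]]}}

```text
clock: 11.05
position: [492.1, -263.5, 248.4]
ee_rot: [-0.169, -3.136, -0.003]
contact_force: [-0.0, -0.1, 0.5]
width: 85.3
```

```bash
python3 - <<'E'
from h import *
commit([-0.1155, -0.312, 0, 0,0,-.133]); print(cmd()[0])
c,o=snap("wrist",7); print(o["clock"],o["position"],o["ee_rot"],o["q"])
E
```

```text
[ 492.05444992 -263.93000865  250.02914698]
11.05 [ 492.05071405 -263.50411119  248.35611646] [-1.69382925e-01 -3.13576108e+00 -2.66278669e-03] [-1.32959987e-01 -6.67101269e-02  1.05476029e-02 -1.59615167e-03
 -1.64944289e+00  2.49075233e-02]
```

View pics/wrist7.png

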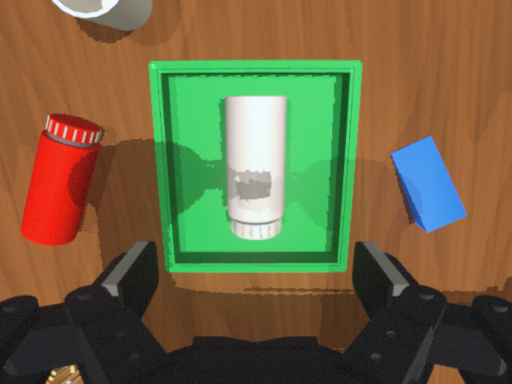

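The wrist view shows the canister at columns 226–286 and rows 96–237, cap towards the bottom (+y), parallel to the tray walls.

```bash
python3 - <<'E'
from h import *
c=load("wrist",7); o=lobs("wrist",7)
h=cv2.cvtColor(c["img"],cv2.COLOR_BGR2HSV).astype(int); H,S,V=h[...,0],h[...,1],h[...,2]
m=((S<60)&(V>100)).astype(np.uint8); n,l,st,_=cv2.connectedComponentsWithStats(m); k=l[140,255]; print(st[k]); m=l==k
M,org=campose(c,o); print("cam",org)
v,u=np.nonzero(m&(c["z_map"]>0)); P=dpt(c,np.c_[u,v],o)
print("zmax",np.percentile(P[:,2],[50,90,99]))
# axis: barrel left/right silhouettes per row -> tangent rays: bisector plane contains axis
rows=np.arange(110,205,5); Lm=[];
for r in rows:
    cc=np.nonzero(m[r])[0]; Lm.append(((cc.min()-.5),(cc.max()+.5),r))
Lm=np.array(Lm)
a=plane(c,Lm[:,[0,2]],58.,o); b=plane(c,Lm[:,[1,2]],58.,o); mid=(a+b)/2
vx,vy,x,y=cv2.fitLine(mid[:,:2].astype(np.float32),cv2.DIST_L2,0,.01,.01).ravel(); print("axis head",np.degrees(np.arctan2(vy,vx)),"pt",x,y,"width",np.linalg.norm(a-b,axis=1).round(1)[[0,-1]])
d=np.array([vx,vy]); 
if d[1]<0:d=-d
T=P[P[:,2]>80]; s=(T[:,:2]-[x,y])@d; s2=(P[:,:2]-[x,y])@d; print("ridge ext",s.min(),s.max(),"all",s2.min(),s2.max())
# top ridge ends by rays
col=int(Lm[:,:2].mean()); rr=np.nonzero(m[:,col])[0]; print(col,rr.min(),rr.max())
e1=plane(c,[[col,rr.min()-.5]],88.,o)[0]; e2=plane(c,[[col,rr.max()+.5]],58.,o)[0]; e3=plane(c,[[col,rr.max()+.5]],84.,o)[0]
print("far end",e1,"cap end at z58,84",e2,e3)
for e in(e1,e2,e3): print(((e[:2]-[x,y])@d))
print("centre if end-based",np.array([x,y])+d*(((e1[:2]-[x,y])@d)+70))
E
```

```text
[ 225   96   61  144 8146]
cam [ 485.05346494 -332.0681371   392.09837353]
zmax [85.08986922 89.01695356 90.22045792]
axis head 83.82331 pt 490.44077 -275.2189 width [60.1 60.3]
ridge ext -58.611831922062514 80.92498631437574 all -58.69605661599492 91.08428957329545
255 96 239
far end [ 484.35757211 -333.88543017   88.        ] cap end at z58,84 [ 500.78251548 -183.03716861   58.        ] [ 499.55845889 -194.63496581   84.        ]
-58.98047728919607
92.75932019826301
81.09714827545213
centre if end-based [ 491.62640933 -264.26335035]
```

```bash
python3 - <<'E'
from h import *
I={"position":np.zeros(3),"ee_rot":np.zeros(3)}
for i in (7,4):
    c=load("wrist",i); v,u=np.nonzero(c["z_map"]>0); P=dpt(c,np.c_[u,v],I)
    s=(v>225)&(P[:,2]<8)&(P[:,2]>-60)&(abs(P[:,1])<25)&(abs(P[:,0])>24.)
    Q=P[s]; print(i,"opening",lobs("wrist",i)["width"],"max tool z",np.percentile(Q[:,2],[50,90,99,100]).round(1) if len(Q) else None)
    for z in range(-40,6,4):
        q=Q[(Q[:,2]>=z)&(Q[:,2]<z+4)]
        if len(q)>3: print(z,len(q),"inner |x|",np.percentile(abs(q[:,0]),2).round(1),"outer",np.percentile(abs(q[:,0]),98).round(1),"y",q[:,1].min().round(1),q[:,1].max().round(1))
E
```

```text
7 opening 85.2860500969842 max tool z [-39.8 -22.1 -15.6 -13.6]
-40 718 inner |x| 41.8 outer 55.4 y -12.6 10.3
-36 661 inner |x| 41.8 outer 55.8 y -12.7 10.3
-32 635 inner |x| 41.9 outer 55.6 y -12.7 10.9
-28 576 inner |x| 42.0 outer 55.6 y -12.6 10.4
-24 489 inner |x| 42.0 outer 54.1 y -12.7 10.4
-20 357 inner |x| 42.0 outer 48.5 y -12.5 10.4
-16 96 inner |x| 42.1 outer 43.1 y -10.6 8.2
4 opening 48.69765936193443 max tool z [-53.8 -23.7 -11.8  -6. ]
-40 334 inner |x| 24.4 outer 31.3 y -12.5 10.4
-36 387 inner |x| 24.5 outer 38.1 y -12.4 11.1
-32 384 inner |x| 24.8 outer 38.1 y -12.3 10.2
-28 449 inner |x| 24.1 outer 38.0 y -12.3 24.8
-24 435 inner |x| 24.1 outer 37.7 y -12.4 20.3
-20 336 inner |x| 24.1 outer 37.7 y -16.0 6.5
-16 221 inner |x| 24.2 outer 37.5 y -17.1 -7.1
-12 100 inner |x| 25.6 outer 36.3 y -12.2 -7.2
-8 14 inner |x| 25.9 outer 31.3 y -11.7 -10.9
```

Measured finger tips sit 13.6 mm behind the TCP when open and 6 mm behind at 49 mm opening. So I set the TCP 22 mm below the canister's axis (z=36).

```bash
python3 - <<'E'
from h import *
print(rel([491.6,-264.3,36],down(173.8)))
E
```

```text
[ 0.0008 -0.0009  0.4281  0.     -0.      0.001 ]
```

Emit:
{"api": "apply_moves", "payload": {"motion": [[85,0.0008,-0.001,0.1,0,0,0.001],[85,0.0008,-0.001,0.2,0,0,0.001],[85,0.0008,-0.001,0.3,0,0,0.001],[85,0.0008,-0.001,0.35,0,0,0.001],[85,0.0008,-0.001,0.39,0,0,0.001],[85,0.0008,-0.001,0.42,0,0,0.001],[85,0.0008,-0.001,0.428,0,0,0.001],[85,0.0008,-0.001,0.428,0,0,0.001],[70,0.0008,-0.001,0.428,0,0,0.001],[60,0.0008,-0.001,0.428,0,0,0.001],[50,0.0008,-0.001,0.428,0,0,0.001],[50,0.0008,-0.001,0.428,0,0,0.001],[50,0.0008,-0.001,0.428,0,0,0.001],[50,0.0008,-0.001,0.428,0,0,0.001]], "squeeze": 60}}

```text
clock: 12.85
position: [492.1, -264.4, 36.4]
ee_rot: [0.17, 3.135, 0.001]
contact_force: [-1.1, 1.4, 6.3]
width: 58.7
```

```bash
python3 - <<'E'
from h import *
commit([.0008,-.001,.428,0,0,.001]); print(cmd()[0])
c,o=snap("wrist",8); print(o["clock"],o["position"],o["width"],o["contact_force"])
E
```

```text
[ 491.58323286 -264.36951841   36.02915916]
12.85 [ 492.14365273 -264.39081318   36.37370388] 58.71803111762447 [-1.05515221  1.36377772  6.26231657]
```

View pics/wrist8.png

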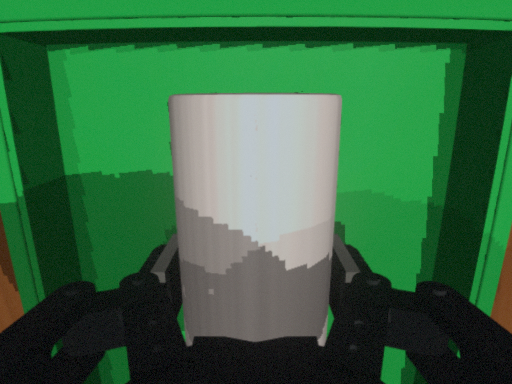

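The canister is held at 58.7 mm with its axis parallel to the pads. Lift it, check for slip, then carry.

Emit:
{"api": "apply_moves", "payload": {"motion": [[50,0,0,-0.02,0,0,0],[50,0,0,-0.1,0,0,0],[50,0,0,-0.2,0,0,0],[50,0,0,-0.3,0,0,0],[50,0,0,-0.3,0,0,0],[50,0,0,-0.3,0,0,0]], "squeeze": 70}}

```text
clock: 13.65
position: [491.2, -263.9, 184.1]
ee_rot: [-0.17, -3.136, -0.004]
contact_force: [-0.3, -0.3, -3.1]
width: 58.1
```

```bash
python3 - <<'E'
from h import *
commit([0,0,-.3,0,0,0]); print(cmd()[0])
c,o=snap("wrist",9); print(o["clock"],o["position"],o["width"],o["contact_force"],o["moment"])
r=down(180+BH,BH,5); print(r.apply([0,0,1]),r.apply([1,0,0]))
print("via",rel([510,0,200],r))
I={"position":np.zeros(3),"ee_rot":np.zeros(3)}
for i in (8,9):
    c=load("wrist",i); print(i,"far end rim in tool",dpt(c,[[255,97],[255,100],[200,105],[310,105],[255,150],[255,180]],I).round(1).tolist())
    h=cv2.cvtColor(c["img"],cv2.COLOR_BGR2HSV); m=(h[...,1]<60)&(h[...,2]>60); 
    print([np.nonzero(m[:,x])[0][np.nonzero(m[:,x])[0]>60].min() for x in (190,255,320)])
E
```

```text
[ 491.5979699  -264.38060856  186.02915803]
13.65 [ 491.22944612 -263.88973396  184.08757308] 58.096525006543956 [-0.31839265 -0.32137021 -3.14514908] [ 0.0440059  -0.00235482 -0.00857539]
[-0.08476535  0.02027214 -0.9961947 ] [-0.96887233  0.23171162  0.08715574]
via [ 0.0205  0.5296 -0.0279 -0.0017  0.0277  0.0403]
8 far end rim in tool [[-0.2, -69.0, -52.0], [-0.2, -68.2, -52.6], [-15.8, -66.9, -47.6], [15.3, -66.9, -47.7], [-0.2, -54.8, -52.8], [-0.2, -46.4, -53.3]]
[np.int64(94), np.int64(93), np.int64(93)]
9 far end rim in tool [[-0.2, -69.0, -52.6], [-0.2, -68.2, -52.5], [-15.6, -66.9, -48.7], [15.2, -66.9, -48.3], [-0.2, -54.8, -52.5], [-0.2, -46.2, -52.6]]
[np.int64(94), np.int64(93), np.int64(93)]
```

View pics/wrist9.png

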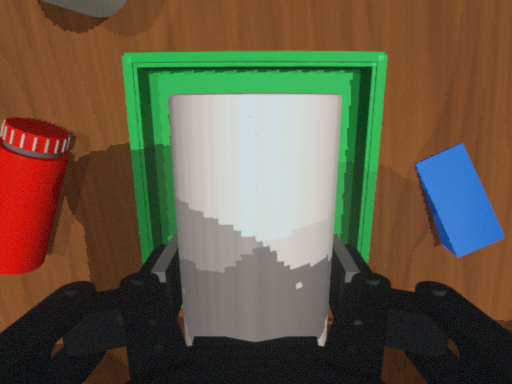

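No slip: the far end is at tool y=-70 and the top at tool z=-52.6, so the axis is 22.6 mm behind the TCP. Carry it over the board.

Emit:
{"api": "apply_moves", "payload": {"motion": [[50,0.0205,0.53,-0.028,-0.0017,0.0277,0.0403],[50,0.0205,0.53,-0.028,-0.0017,0.0277,0.0403],[50,0.0205,0.53,-0.028,-0.0017,0.0277,0.0403],[50,0.0205,0.53,-0.028,-0.0017,0.0277,0.0403],[50,0.0205,0.53,-0.028,-0.0017,0.0277,0.0403],[50,0.0205,0.53,-0.028,-0.0017,0.0277,0.0403]]}}

```text
clock: 14.45
position: [509.6, 1.0, 198.2]
ee_rot: [-0.355, -3.032, -0.016]
contact_force: [-0.0, -0.6, -2.7]
width: 58.6
```

```bash
python3 - <<'E'
from h import *
commit([0.0205, 0.53, -0.028, -0.0017, 0.0277, 0.0403]); print(cmd()[0])
r=down(180+BH,BH,5)
for h in (120,40,33):
    p=brd(-36,-0.6,h)-r.apply([0,0.2,-22.6]); print(h,p.round(1),rel(p,r))
E
```

```text
[5.10006048e+02 1.76961383e-01 2.00046909e+02]
120 [472.1 257.6 122.2] [ 0.1793  0.4831  0.172  -0.      0.     -0.    ]
40 [465.3 259.2  42.5] [ 0.1793  0.4831  0.332  -0.      0.     -0.    ]
33 [464.7 259.4  35.5] [ 0.1793  0.4831  0.346  -0.      0.     -0.    ]
```

Emit:
{"api": "apply_moves", "payload": {"motion": [[50,0.1793,0.483,0.08,0,0,0],[50,0.1793,0.483,0.08,0,0,0],[50,0.1793,0.483,0.08,0,0,0],[50,0.1793,0.483,0.08,0,0,0],[50,0.1793,0.483,0.08,0,0,0],[50,0.1793,0.483,0.17,0,0,0],[50,0.1793,0.483,0.25,0,0,0],[50,0.1793,0.483,0.3,0,0,0],[50,0.1793,0.483,0.33,0,0,0],[50,0.1793,0.483,0.332,0,0,0],[50,0.1793,0.483,0.332,0,0,0]]}}

```text
clock: 15.82
position: [466.2, 259.4, 43.4]
ee_rot: [-0.359, -3.036, -0.019]
contact_force: [0.3, 0.9, -0.9]
width: 58.3
```

```bash
python3 - <<'E'
from h import *
commit([0.1793, 0.483, 0.332,0,0,0]); print(cmd()[0])
c,o=snap("wrist",10); print(o["clock"],o["position"],o["width"],o["contact_force"],o["ee_rot"],cmd()[1].as_rotvec())
snap("scene",10);snap("side",10)
crop(load("side",10),180,110,300,200,6,"side10c"); crop(load("scene",10),270,180,400,300,5,"scene10c")
E
```

```text
[465.26124013 259.17322703  42.45817551]
15.825 [466.20512261 259.35624329  43.4339007 ] 58.30820364071108 [ 0.31837619  0.90313187 -0.86581443] [-0.35866    -3.03557248 -0.0187926 ] [-0.35783313 -3.03386971 -0.01542228]
```

View pics/side10c.png

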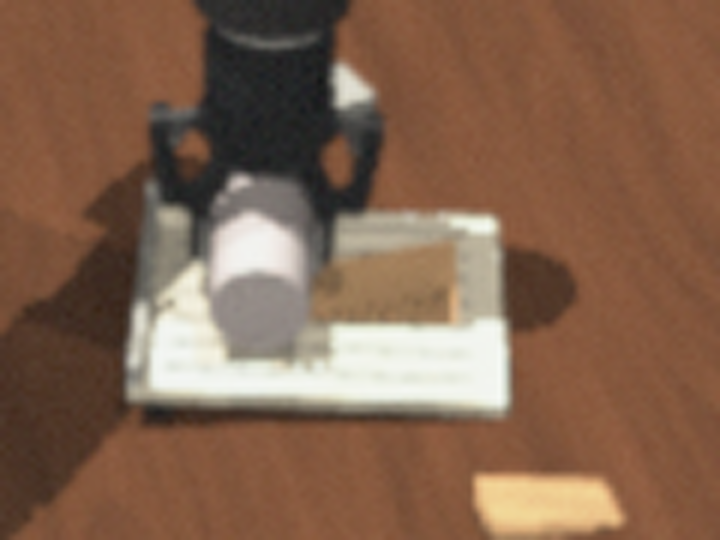

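View pics/scene10c.png

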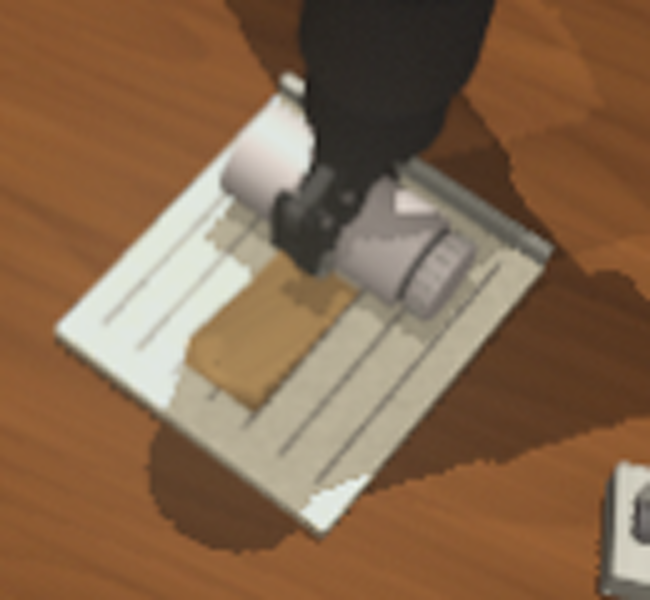

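View pics/wrist10.png

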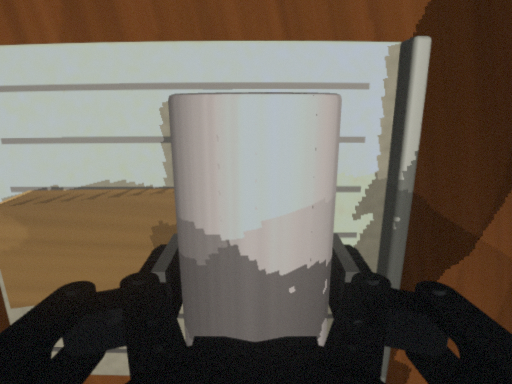

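The canister hovers square across the slope just uphill of the thin end, clear of the rail. Now I lower it.

Emit:
{"api": "apply_moves", "payload": {"motion": [[50,0,0,0.006,0,0,0],[50,0,0,0.012,0,0,0],[50,0,0,0.016,0,0,0],[50,0,0,0.018,0,0,0],[50,0,0,0.018,0,0,0],[50,0,0,0.018,0,0,0]]}}

```text
clock: 16.73
position: [464.6, 259.6, 33.7]
ee_rot: [-0.358, -3.034, -0.017]
contact_force: [-2.6, -2.3, 3.1]
width: 58.4
```

```bash
python3 - <<'E'
from h import *
commit([0,0,.018,0,0,0]); print(cmd()[0])
E
```

```text
[464.49832199 259.35453692  33.49240267]
```

Contact with the board: about 6 N change. Slide it gently downhill (tool -x) against the wedge.

Emit:
{"api": "apply_moves", "payload": {"motion": [[50,-0.002,0,-0.0005,0,0,0],[50,-0.004,0,-0.001,0,0,0],[50,-0.006,0,-0.001,0,0,0],[50,-0.007,0,-0.001,0,0,0],[50,-0.008,0,-0.001,0,0,0],[50,-0.008,0,-0.001,0,0,0]]}}

```text
clock: 17.48
position: [468.6, 258.7, 33.3]
ee_rot: [-0.358, -3.034, -0.017]
contact_force: [-1.7, 1.2, 0.2]
width: 58.5
```

```bash
python3 - <<'E'
from h import *
commit([-.008,0,-.001,0,0,0]); print(cmd()[0])
c,o=snap("wrist",11); print(o["clock"],o["position"],o["contact_force"])
snap("scene",11); snap("side",11)
crop(load("side",11),180,110,300,200,6,"side11c"); crop(load("scene",11),290,190,390,280,7,"scene11c")
E
```

```text
[468.41614315 258.41735867  33.64198302]
17.475 [468.57733625 258.67114555  33.34866694] [-1.74851374  1.21217945  0.22095891]
```

View pics/wrist11.png

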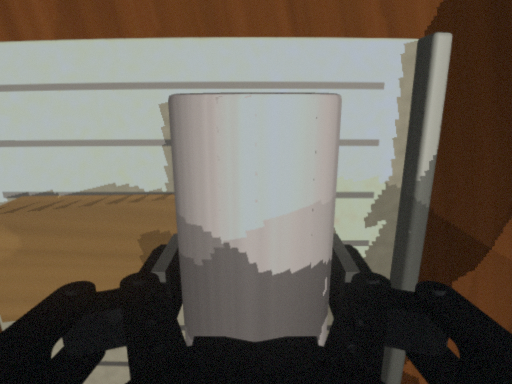

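View pics/side11c.png

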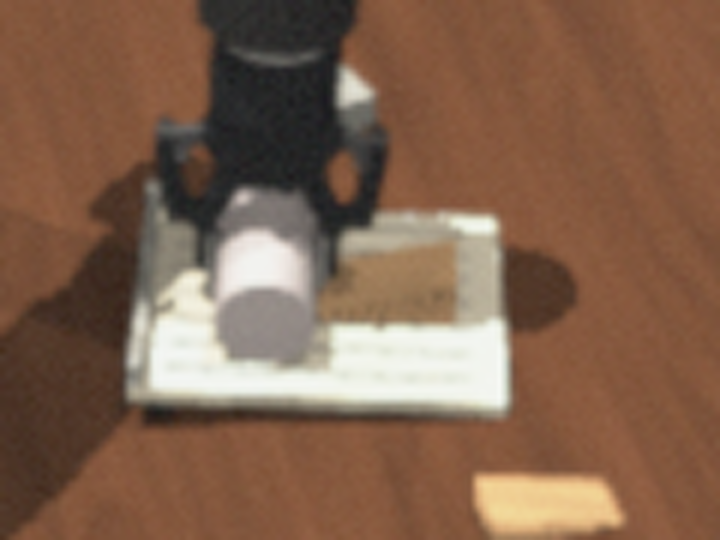

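Emit:
{"api": "apply_moves", "payload": {"motion": [[50,-0.002,0,0,0,0,0],[50,-0.003,0,0,0,0,0],[50,-0.003,0,0.0005,0,0,0],[50,-0.003,0,0.001,0,0,0],[50,-0.003,0,0.001,0,0,0]]}}

```text
clock: 18.25
position: [469.9, 258.2, 33.2]
ee_rot: [-0.358, -3.034, -0.017]
contact_force: [-4.0, -0.0, 5.1]
width: 58.2
```

```bash
python3 - <<'E'
from h import *
commit([-.003,0,.001,0,0,0]); print(cmd()[0])
c,o=snap("wrist",12); print(o["clock"],o["position"],o["contact_force"],o["moment"])
I={"position":np.zeros(3),"ee_rot":np.zeros(3)}
# wedge thick-end / side edges in both views, to see whether it has moved
snap("side",12); snap("scene",12)
for n in ("side","scene"):
    for i in (10,11,12):
        c=load(n,i); h=cv2.cvtColor(c["img"],cv2.COLOR_BGR2HSV).astype(int); m=((h[...,0]>8)&(h[...,0]<30)&(h[...,1]>70)&(h[...,2]>90))
        w=np.zeros_like(m); 
        if n=="side": w[146:166,228:262]=1
        else: w[222:272,300:350]=1
        v,u=np.nonzero(m&w); print(n,i,len(v),u.mean().round(2),v.mean().round(2),u.min(),u.max(),v.min(),v.max())
E
```

```text
[469.82704761 258.07976688  33.01319023]
18.25 [469.93361542 258.23216838  33.20132057] [-3.96898661 -0.03083809  5.06645328] [-0.17878747  1.32516642  0.01535845]
side 10 286 244.53 157.38 232 256 150 163
side 11 267 245.18 157.34 233 255 150 163
side 12 261 245.54 157.51 233 256 150 163
scene 10 653 320.88 247.93 300 349 222 271
scene 11 606 320.0 248.95 300 349 222 271
scene 12 607 319.73 249.24 300 349 222 271
```

The uphill reaction of 4 N together with 5 N vertical fits the canister resting on the board and against the wedge. Release slowly, then retreat along the tool axis.

Emit:
{"api": "apply_moves", "payload": {"motion": [[50,0,0,-0.0006,0,0,0],[50,0,0,-0.0006,0,0,0],[60,0,0,-0.0006,0,0,0],[61,0,0,-0.0006,0,0,0],[62,0,0,-0.0006,0,0,0],[64,0,0,-0.0006,0,0,0],[67,0,0,-0.0006,0,0,0],[70,0,0,-0.0006,0,0,0],[73,0,0,-0.0006,0,0,0],[75,0,0,-0.0006,0,0,0],[75,0,0,-0.0006,0,0,0]]}}

```text
clock: 19.77
position: [469.9, 258.3, 33.1]
ee_rot: [-0.358, -3.034, -0.017]
contact_force: [0.2, -0.0, -0.3]
width: 75.0
```

```bash
python3 - <<'E'
from h import *
commit([0,0,-.0006,0,0,0]); print(cmd()[0])
c,o=snap("wrist",13); print(o["clock"],o["position"],o["contact_force"],o["width"])
E
```

```text
[469.85247822 258.07372322  33.31204933]
19.775 [469.93574087 258.31318276  33.08015917] [ 0.20274493 -0.02214584 -0.33639474] 75.04160212081032
```

View pics/wrist13.png

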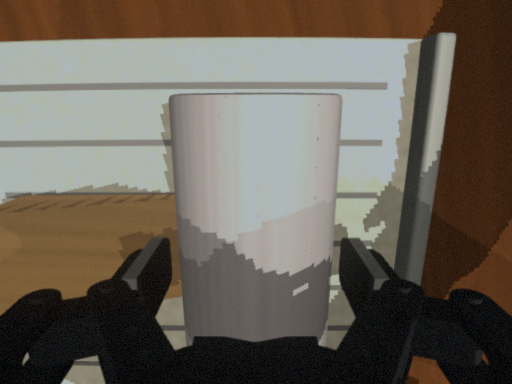

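The canister stays at columns 170–340, both pads are clear of it and the force reads zero. Retreat upward.

Emit:
{"api": "apply_moves", "payload": {"motion": [[75,0,0,-0.02,0,0,0],[75,0,0,-0.06,0,0,0],[75,0,0,-0.12,0,0,0],[80,0,0,-0.2,0,0,0],[80,0,0,-0.3,0,0,0],[80,0,0,-0.36,0,0,0],[80,0,0,-0.36,0,0,0],[80,0,0,-0.36,0,0,0]]}}

```text
clock: 20.82
position: [484.9, 254.4, 212.1]
ee_rot: [-0.358, -3.034, -0.017]
contact_force: [0.3, -0.3, 0.1]
width: 80.3
```

```bash
python3 - <<'E'
from h import *
commit([0,0,-.36,0,0,0]); print(cmd()[0])
c,o=snap("wrist",14); print(o["clock"],o["position"],o["contact_force"],o["width"])
snap("scene",14); snap("side",14)
crop(load("side",14),180,100,340,210,4.5,"side14c"); crop(load("scene",14),270,180,420,310,4.5,"scene14c")
E
```

```text
[485.11084107 254.44752549 212.62750614]
20.825 [484.88159248 254.42588886 212.07920588] [ 0.31879214 -0.25114787  0.10185335] 80.3110256028523
```

View pics/wrist14.png

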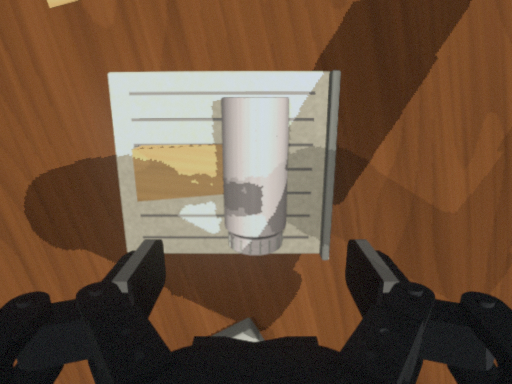

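View pics/side14c.png

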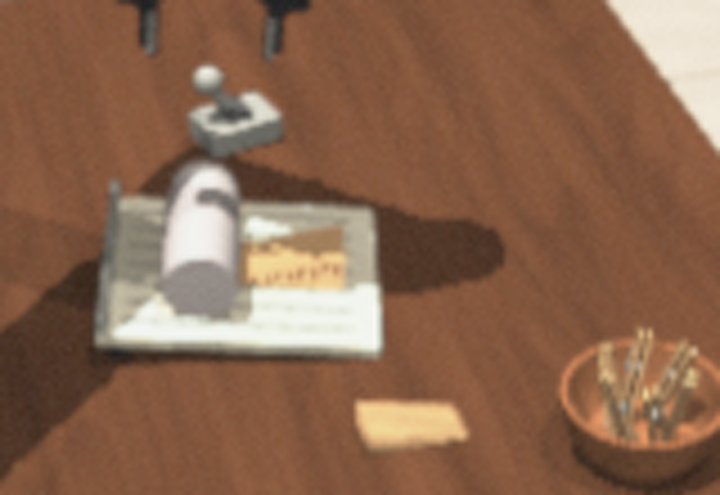

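View pics/scene14c.png

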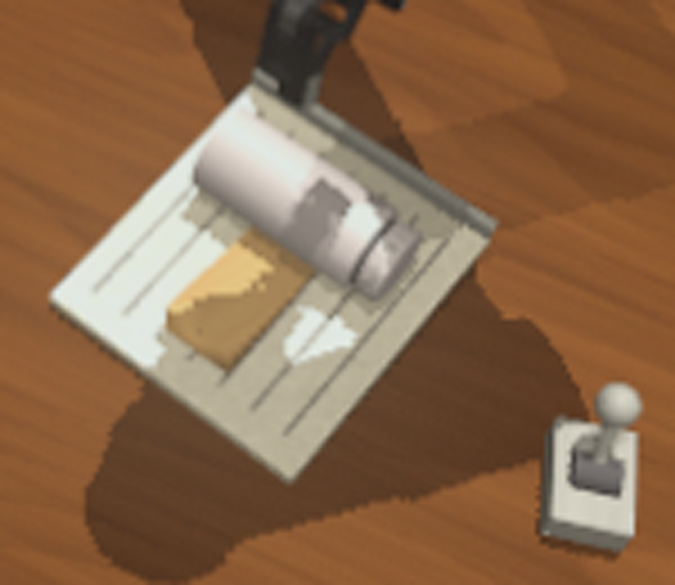

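View pics/scene14.png

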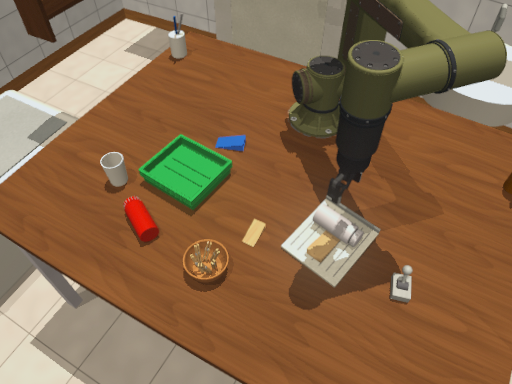

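The scene and side views show the canister lying across the slope against the thin end, and the bystanders where they were. I'll measure the fit.

```bash
python3 - <<'E'
from h import *
c=load("wrist",14); o=lobs("wrist",14)
b=np.radians(BH); ex=np.array([np.cos(b),np.sin(b),0]); ey=np.array([-ex[1],ex[0],0]); n=brd(0,0,1)-brd(0,0,0); sx=(brd(1,0)-brd(0,0)); sx/=np.linalg.norm(sx)
def on(uv,h):
    P=plane(c,uv,(n,brd(0,0,h)),o); d=P-brd(0,0,0); return np.c_[d@sx,d@ey]
h=cv2.cvtColor(c["img"],cv2.COLOR_BGR2HSV).astype(int); S,V=h[...,1],h[...,2]
# wedge thick end corners & edges (top face plane: height 3..30)
print("thick",on([[134,149],[138,200.5]],30).round(1).tolist())
print("near canister, edges at h~11",on([[222,144],[225,196]],11).round(1).tolist())
# canister silhouettes from columns
rows=np.arange(105,200,10); L=[]
for r in rows:
    g=np.abs(np.diff(cv2.GaussianBlur(c["img"],(3,3),0)[r].astype(int).sum(1))); L.append((205+np.argmax(g[205:240])+.5,270+np.argmax(g[270:305])+.5,r))
L=np.array(L); a=on(L[:,[0,2]],30); q=on(L[:,[1,2]],30); m=(a+q)/2; print(np.c_[m,(a-q)[:,0]].round(1).tolist())
f=np.polyfit(m[:,1],m[:,0],1); print("axis x at y=0",f[1],"skew deg",np.degrees(np.arctan(f[0])))
print("far end top",on([[255,96.5]],60).round(1).tolist(),"cap end",on([[257,252]],30).round(1).tolist(), "rail inner",on([[330,75],[322,250]],0).round(1).tolist(), "low edge",on([[110,74],[127,253]],0).round(1).tolist())
# compare bystanders
for nme in("scene","side"):
    A=load(nme)["img"].astype(int);B=load(nme,14)["img"].astype(int); D=np.abs(A-B).sum(2)
    R_= {"scene":{"bowl":(180,235,232,290),"tumbler":(98,148,132,190),"switch lever":(392,262,415,302)},"side":{"bowl":(303,170,345,210),"tumbler":(320,275,355,320),"switch":(218,112,245,136)}}[nme]
    for k,(x0,y0,x1,y1) in R_.items(): print(nme,k,"mean diff",D[y0:y1,x0:x1].mean().round(1),(D[y0:y1,x0:x1]>80).sum())
E
```

```text
thick [[80.8, -24.7], [81.8, 25.0]]
near canister, edges at h~11 [[1.3, -26.4], [-0.3, 26.2]]
[[-30.3, -63.6, 60.3], [-26.3, -54.9, 68.8], [-28.9, -46.1, 56.7], [-26.2, -37.2, 68.0], [-27.0, -28.1, 66.7], [-27.0, -18.8, 65.4], [-26.5, -9.5, 63.1], [-26.9, 0.1, 66.5], [-29.3, 9.7, 58.5], [-28.3, 19.6, 55.2]]
axis x at y=0 -27.592645292911886 skew deg 0.18771191898597714
far end top [[-30.7, -70.8]] cap end [[-32.6, 79.1]] rail inner [[-102.5, -91.1], [-104.4, 91.7]] low edge [[108.6, -92.9], [111.5, 95.5]]
scene bowl mean diff 9.8 0
scene tumbler mean diff 10.9 0
scene switch lever mean diff 19.7 84
side bowl mean diff 6.0 0
side tumbler mean diff 5.6 0
side switch mean diff 12.3 19
```

```bash
python3 - <<'E'
from h import *
t=[]
for n,bx in (("scene",(380,255,425,310)),("side",(210,105,255,145))):
    for i in (0,14):
        x0,y0,x1,y1=bx; t.append(cv2.resize(load(n,i)["img"][y0:y1,x0:x1],(270,330) ,interpolation=cv2.INTER_CUBIC))
cv2.imwrite("pics/sw.png",cv2.resize(np.hstack(t),None,fx=.7,fy=.7))
E
```

```text
(no output)
```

View pics/sw.png

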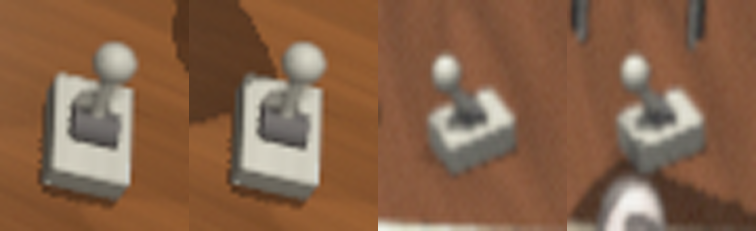

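The switch is unchanged; only shadows differ. Last, a stillness check over about a second.

Emit:
{"api": "apply_moves", "payload": {"motion": [[80,0,0,0,0,0,0],[80,0,0,0,0,0,0],[80,0,0,0,0,0,0],[80,0,0,0,0,0,0],[80,0,0,0,0,0,0],[80,0,0,0,0,0,0],[80,0,0,0,0,0,0],[80,0,0,0,0,0,0]]}}

```text
clock: 21.98
position: [485.1, 254.5, 212.4]
ee_rot: [-0.358, -3.034, -0.017]
contact_force: [0.2, -0.0, -1.0]
width: 79.5
```

```bash
python3 - <<'E'
from h import *
for n in("wrist","side","scene"):
    c,o=snap(n,15); D=np.abs(load(n,14)["img"].astype(int)-c["img"].astype(int)).sum(2); print(n,(D>90).sum())
print(o["clock"],o["contact_force"]); print(finish_job())
E
```

```text
wrist 74
side 12
scene 109
22.075 [ 0.37814192  0.19140976 -0.14413416]
the job is handed in; nothing more can be done
None
```

I set the larger wooden wedge flat on the board, in line with the slope, thin end uphill and centred. I let go of it, then laid the canister across the slope against its thin end and released it once it rested there. I handed the job in at about 22 s, with the gripper about 19 cm above the board. No verdict was reported.

**Last checks**
- **Wedge:** in the last measurement its thick end is at board x ≈ 81 mm, so the thin end is at about -19 mm. It is centred to within 1 mm, and was under 1° off the slope line when last measured, before the canister was laid.
- **Canister fit:** its axis is within about 0.2° of straight across the slope and its middle is on the wedge. Before release I felt about 4 N pushing uphill and 5 N vertically, which fits contact with both the wedge and the board.
- **Canister position, a small disagreement:** the camera puts the axis at board x between -27.6 and -30.7 mm, depending on which edges I use; exact contact would be about -31.7 mm. The line-fit value (-27.6 mm) came from noisy edge detections.
- **Stillness:** between pictures about 1 s apart, 74 wrist pixels, 12 side pixels and 109 scene pixels changed. I put this down to noise and slight arm settling, but did not look at those pixels or measure the canister again.
- **Bystanders:** the bowl and tumbler look the same as at the start. The switch showed some pixel change, which turned out to be the arm's shadow and the gripper in view; the lever is where it was.

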